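# Get the hemmed-in specimen dish onto the microscope

## Robot

A 6-joint arm with a two-finger parallel gripper is mounted at the origin on the work surface. World frame = base frame: x ahead of the robot, y to its left, z up, the work surface at z = 0. Lengths are in m, angles in rad, forces in N, time in s.
With the tool pointing down it reaches from about 0.35 to 0.85 m from the base axis. Payload 8.1 kg.
Tool frame: the origin (TCP) lies at the very end of the fingers, on their centre line; the grasp point (between the pads) lies 19 mm behind it; z points along the fingers, y is the direction in which the jaws open and shut (so a half turn about z gives the same grasp; the last joint's range is limited). The gripper opens to 85 mm and grips with 20 to 120 N. Pads are 22 mm wide; open, the fingers measure 114 mm over their backs; the gripper's body (76 mm by 85 mm) begins 54 mm behind the grasp point. The pads swing forward as they close: fully open they stand 13 mm farther back than shut.
Start: joints at [-1.199, 0.13, 1.488, -0, 1.523, -0.085], TCP at [0.265, -0.538, 0.231] pointing down, gripper open.
Joint ranges: [-2.96, 2.96], [-0.89, 2.26], [0.02, 2.5], [-1.34, 4.48], [0, 2.73], [-2.66, 2.66]. Speed limits (rad/s): [2.39, 2.39, 2.79, 3.14, 3.14, 3.14].

## Interface

Orientations are given as a unit quaternion [w, x, y, z].
In Python, from plant import readout, cams, order gives the robot as it stands. The module is installed in compiled form; this text tells all that it offers.
- The arm moves only by the tool servo_tool, never from a script. Its argument "motion" is a list of rows, each an object with "dp": the shift along the tool's x, y, z in m, a list of three; "rot": the turn, a rotation vector about the tool's x, y, z in rad, a list of three; "jaw": the opening, from 0 (shut) to 1 (fully open). A call has 1 to 20 rows; each row is the pose to reach, as a shift and turn from the pose commanded when the call began, along the tool's axes at that moment; what a row does not reach only later rows make up. A row lasts 1/10 s, in which the tool goes at most 50 mm and 8.59 degrees, less where a joint would pass 70% of its speed; a pose out of reach is approached as far as the arm can. A call with a gripper value outside its range is refused whole. The fingers move at their own pace and stop on an object; "squeeze" is the grip in N (left out, the last holds). Time passes only in rows, so rows that repeat a pose let the fingers close. It gives the time, the measured TCP pose, the force and the opening at its end, in the units of the state.
- readout.read_state(): the state, without advancing time (a new reading comes with each control period).
- cams.read_camera(name): name is "scene" or "top" or "wrist"; returns (picture, depth): 480x640x3 uint8, blue, green, red; 480x640 float32, m along the optical axis (not along the pixel's ray), 0 where there is no reading.
- cams.camera_info(name): a dict with "intrinsics" (3x3 intrinsics, pixels), "R" (3x3) and "t" (3): a world point X has camera coordinates R X + t. Camera axes: x right, y down, z forward; pixel columns grow to the right and rows downward; lengths in m; the calibration is good to about 2 mm. The wrist camera is an equidistant fisheye: a pixel r from the principal point sees the ray r / f radians off the axis. A picture is of the moment at which its call begins: read the wrist's pose just before it. camera_info takes no time and is no camera call; for the wrist camera it gives the pose at the moment of the call.
- order.close_job(): hands the job in, once; it reports no verdict.
The state is a dict: "time_s": time; "qpos": joint angles; "dq": joint speeds; "effort": joint torques, N m; "eef_pos": TCP position; "orientation": TCP orientation; "force": force on the tool from outside, world axes, zero at the start; "ft_torque": the same for the moment, N m; "finger_gap": opening from 0.0 (shut) to 1.0 (fully open).
Only numpy, scipy, OpenCV 4.12 (cv2) and the standard library are available. Lean on these libraries where they do the work, as an engineer would, in place of code of your own. Each camera call takes 0.05 s, during which the arm holds its last target. There are 200 camera calls.

## Task

First clear the three reagent bottles out of the caddy and stand all of them in the steel tray, then take the specimen dish from behind them and set it on the middle of the microscope's round stage plate, and then put every bottle back upright on the middle of the coaster of its own colour. Keep the bottles and the dish upright, set them down gently rather than dropping them, and leave the beaker where it is.

Things in the scene. Friction and masses are not known exactly. Their poses are not given: they have to be found in the camera images.
- dish: Specimen dish: low closed round box, 52 mm diameter, 28 mm high, white base, green band, clear top, a reddish-brown shell inside; 50 to 100 g. Origin: centre of its underside. It starts on the floor of a grey caddy (176 mm square, rim 14 mm above the bench), hemmed in on three sides by the bottles, their axes some 54 mm from its own; the side away from the robot is open.
- bottle_red: Reagent bottle with red cap and red band: amber glass, 36 mm diameter straight body from 0 to 68 mm height, then a shoulder and a 28 mm diameter cap, 100 mm high in all. 90 to 180 g. Origin: centre of its underside; z up. Starts upright in the caddy on the coaster of its own colour.
- bottle_blue: Reagent bottle with blue cap and blue band: amber glass, 36 mm diameter straight body from 0 to 68 mm height, then a shoulder and a 28 mm diameter cap, 100 mm high in all. 90 to 180 g. Origin: centre of its underside; z up. Starts upright in the caddy on the coaster of its own colour.
- bottle_yellow: Reagent bottle with yellow cap and yellow band: amber glass, 36 mm diameter straight body from 0 to 68 mm height, then a shoulder and a 28 mm diameter cap, 100 mm high in all. 90 to 180 g. Origin: centre of its underside; z up. Starts upright in the caddy on the coaster of its own colour.
- coaster_red: Flat red round coaster fixed on the caddy floor, 48 mm diameter, 2 mm thick; home of the red bottle. Origin: centre of its underside (4 mm above the bench); its top is 2 mm above the origin.
- coaster_blue: Flat blue round coaster fixed on the caddy floor, 48 mm diameter, 2 mm thick; home of the blue bottle. Origin: centre of its underside (4 mm above the bench); its top is 2 mm above the origin.
- coaster_yellow: Flat yellow round coaster fixed on the caddy floor, 48 mm diameter, 2 mm thick; home of the yellow bottle. Origin: centre of its underside (4 mm above the bench); its top is 2 mm above the origin.
- tray: Shallow steel tray fixed on the bench to the robot's left, 260 mm (its x) by 120 mm (its y) outside, walls 4 mm thick and 12 mm high. Origin: centre of its underside, at bench height; z up; inner floor 4 mm above the origin. Empty at the start.
- stage: Microscope base, fixed, on the robot's right: grey, 190 mm (x) by 240 mm (y), 28 mm high, with a round white stage plate 96 mm in diameter whose top is 32 mm above the origin. Origin: at bench height under the plate's centre; z up. The pillar (330 mm high, focus block 60 mm wide) stands 155 mm from the plate's centre towards -y, the head swung out beyond it; nothing is above the plate.
- beaker: Empty glass beaker, 68 mm rim diameter, 85 mm high, standing beyond the caddy. Origin: centre of its underside. Leave it alone.

How it is judged:
On the way, in this order (a step that is already met when the one before it is completed fails the run):
1. all three bottles stand in the steel tray at the same time, released (x of bottle_red in the frame of tray between -0.115 and 0.115 m and y of bottle_red in the frame of tray between -0.045 and 0.045 m and z of bottle_red in the frame of tray between 0 and 0.009 m and angle between each of bottle_red, bottle_blue, bottle_yellow's own z axis and vertical below 0.1 rad and linear speed of each of bottle_red, bottle_blue, bottle_yellow below 0.03 m/s and contact force between the fingers and bottle_red below 0.1 N and x of bottle_blue in the frame of tray between -0.115 and 0.115 m and y of bottle_blue in the frame of tray between -0.045 and 0.045 m and z of bottle_blue in the frame of tray between 0 and 0.009 m and contact force between the fingers and bottle_blue below 0.1 N and x of bottle_yellow in the frame of tray between -0.115 and 0.115 m and y of bottle_yellow in the frame of tray between -0.045 and 0.045 m and z of bottle_yellow in the frame of tray between 0 and 0.009 m and contact force between the fingers and bottle_yellow below 0.1 N), for 0.2 s.
2. the specimen dish stands on the stage plate, released (horizontal distance between dish and stage below 0.013 m and z of dish in the frame of stage between 0.028 and 0.037 m and angle between dish's own z axis and vertical below 0.1 rad and linear speed of dish below 0.03 m/s and contact force between the fingers and dish below 0.1 N), for 0.2 s.
At the end, for the whole second after the job is handed in: The dish stands level on the stage plate, its centre within 13 mm of the plate's centre; each bottle stands upright on the coaster of its own colour, within 12 mm of its centre; all released and at rest; the beaker within 20 mm of where it was (all of step 2 and horizontal distance between bottle_red and coaster_red below 0.012 m and z of bottle_red in the frame of coaster_red between -0.001 and 0.006 m and angle between each of bottle_red, bottle_blue, bottle_yellow's own z axis and vertical below 0.1 rad and linear speed of each of bottle_red, bottle_blue, bottle_yellow below 0.03 m/s and contact force between the fingers and bottle_red below 0.1 N and horizontal distance between bottle_blue and coaster_blue below 0.012 m and z of bottle_blue in the frame of coaster_blue between -0.001 and 0.006 m and contact force between the fingers and bottle_blue below 0.1 N and horizontal distance between bottle_yellow and coaster_yellow below 0.012 m and z of bottle_yellow in the frame of coaster_yellow between -0.001 and 0.006 m and contact force between the fingers and bottle_yellow below 0.1 N and distance of beaker from where it was at the start of the episode below 0.02 m); the robot touches nothing.
It fails at once if a bottle or the dish was tipped by more than about 35 degrees (angle between any of dish, bottle_red, bottle_blue, bottle_yellow's own z axis and vertical above 0.6 rad).
It fails at once if a bottle or the dish was dropped from more than about 40 mm ((linear speed of dish above 0.9 m/s and contact force between the fingers and dish below 0.05 N) or (linear speed of bottle_red above 0.9 m/s and contact force between the fingers and bottle_red below 0.05 N) or (linear speed of bottle_blue above 0.9 m/s and contact force between the fingers and bottle_blue below 0.05 N) or (linear speed of bottle_yellow above 0.9 m/s and contact force between the fingers and bottle_yellow below 0.05 N)).
It fails at once if the beaker was knocked from its place (distance of beaker from where it was at the start of the episode above 0.02 m).
It also fails if it takes over 136 s, if anything falls off the work surface, if the arm or the gripper's body presses on something with over 40 N, if the wrist force passes 120 N, or if a joint passes its speed limit or range.

## Working session

There is one attempt and no reset: what is moved stays moved. The work goes in short steps, Python scripts to look and compute and a tool call to move; the robot and the scene stay as the last step left them, time stands still between calls to the robot, and variables do not carry over. Pictures are saved under pics/ and viewed, about 12 in all and at most 16, crops included, and the job is handed in when it is done.

Besides the shell and the picture viewer there is one more tool, called after "Request:" as name([rows], argument=value, ...), one row to a line, values as JSON. servo_tool: Moves the arm, as the interface text tells. Its arguments: {"type":"object","properties":{"motion":{"type":"array"},"squeeze":{"type":"number"}},"required":["motion"]}

```bash
mkdir -p pics; cat > h.py <<'E'
import numpy as np, cv2
from plant import readout, cams, order
def snap(name, out=None):
    info=cams.camera_info(name); im,d=cams.read_camera(name)
    if out: cv2.imwrite('pics/'+out,im)
    return im,d,info
def cloud(d,info):
    K=np.array(info['intrinsics']);R=np.array(info['R']);t=np.array(info['t'])
    v,u=np.mgrid[:480,:640]
    P=np.stack([(u-K[0,2])/K[0,0]*d,(v-K[1,2])/K[1,1]*d,d],-1)
    return (P-t)@R   # R^T (P-t)
def toplane(px,info,z):
    K=np.array(info['intrinsics']);R=np.array(info['R']);t=np.array(info['t'])
    px=np.atleast_2d(px).astype(float); r=np.c_[(px-K[[0,1],[2,2]])/K[[0,1],[0,1]],np.ones(len(px))]@R
    c=-R.T@t; return c+r*((z-c[2])/r[:,2])[:,None]
E
python3 - <<'E'
from h import *
np.set_printoptions(precision=4,suppress=True)
print(readout.read_state())
for n in('top','scene'):
    im,d,i=snap(n,n+'0.png'); np.savez(n+'0',im=im,d=d,**i); print(n,i, 'C',-np.array(i['R']).T@np.array(i['t']),(d>0).mean())
E
```

```text
{'time_s': 0.0, 'qpos': array([-1.1994,  0.1312,  1.4893,  0.    ,  1.523 , -0.0854]), 'dq': array([ 0.0019, -0.0008,  0.0012,  0.0005, -0.0005,  0.0006]), 'effort': array([  0.0005, -56.9404, -50.0544,  -0.0002,   0.0147,  -0.    ]), 'eef_pos': array([ 0.2645, -0.538 ,  0.2302]), 'orientation': array([-0.0009,  0.974 ,  0.2264, -0.0001]), 'force': array([ 1.3276,  0.2939, -0.5374]), 'ft_torque': array([-0.0358,  0.0361,  0.0062]), 'finger_gap': 1.0016781465816238}
top {'intrinsics': array([[458.0129,   0.    , 329.7608],
       [  0.    , 458.0129, 233.798 ],
       [  0.    ,   0.    ,   1.    ]]), 'R': array([[-0.0172, -0.9997, -0.0185],
       [-0.9969,  0.0186, -0.0768],
       [ 0.0771,  0.0171, -0.9969]]), 't': array([0.0136, 0.6144, 0.7619])} C [ 0.554  -0.0109  0.8069] 0.996015625
scene {'intrinsics': array([[438.9293,   0.    , 308.97  ],
       [  0.    , 438.9293, 234.5804],
       [  0.    ,   0.    ,   1.    ]]), 'R': array([[-0.4153,  0.9096,  0.0144],
       [ 0.7567,  0.3541, -0.5496],
       [-0.505 , -0.2173, -0.8353]]), 't': array([ 0.2668, -0.4566,  1.1716])} C [1.048  0.1737 0.7239] 0.9958430989583333
```

View pics/top0.png

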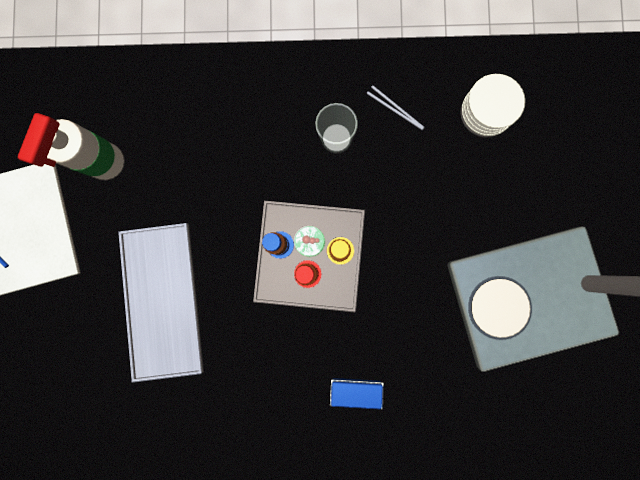

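View pics/scene0.png

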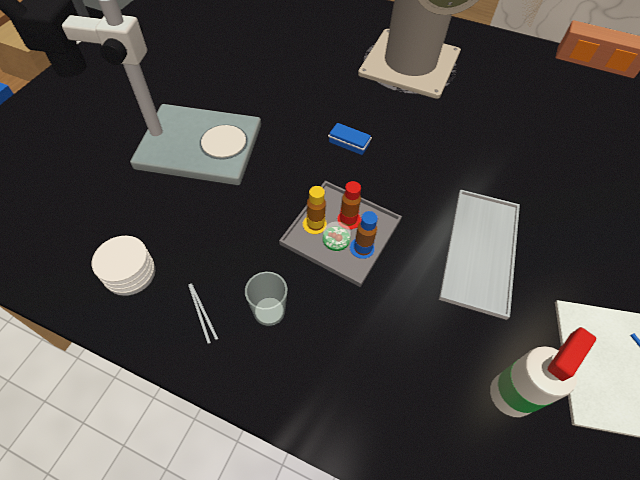

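Top view: the caddy is at about (310,257), with the blue cap at (273,243), red at (307,274), yellow at (340,248) and the dish at (309,241). The tray is around (160,302), the plate at (500,308) and the beaker at (336,128). The scene view agrees. Next I'll measure these.

```bash
cat > meas.py <<'E'
from h import *
np.set_printoptions(precision=4,suppress=True)
HUE={'red':((0,8),(172,180)),'blue':((100,125),),'yellow':((22,32),)}
def mask(im,c,smin=120,vmin=60):
    hsv=cv2.cvtColor(im,cv2.COLOR_BGR2HSV); m=np.zeros(im.shape[:2],bool)
    for a,b in HUE[c]: m|=(hsv[...,0]>=a)&(hsv[...,0]<=b)
    return m&(hsv[...,1]>smin)&(hsv[...,2]>vmin)
def circ(P):  # algebraic circle fit of xy points
    A=np.c_[2*P[:,:2],np.ones(len(P))]; s=np.linalg.lstsq(A,(P[:,:2]**2).sum(1),rcond=None)[0]
    return np.r_[s[:2],np.sqrt(s[2]+s[:2]@s[:2])]
def big(m):
    c,_=cv2.findContours(m.astype(np.uint8),cv2.RETR_EXTERNAL,cv2.CHAIN_APPROX_NONE)
    return max(c,key=cv2.contourArea)[:,0]
E
python3 - <<'E'
from meas import *
for n in('top','scene'):
    z=np.load(n+'0.npz'); im,d=z['im'],z['d']; info={k:z[k] for k in('intrinsics','R','t')}
    W=cloud(d,info); 
    near=(np.abs(W[...,0]-.51)<.1)&(np.abs(W[...,1]-.03)<.12)
    print(n)
    for c in HUE:
        m=mask(im,c)&near&(W[...,2]>.097)&(W[...,2]<.115)
        k=big(m); P=toplane(k,info,.106); print(c,'cap',m.sum(),circ(P),W[m].mean(0))
        m2=mask(im,c)&near&(W[...,2]<.015); Pk=toplane(cv2.convexHull(np.argwhere(m2)[:,::-1].astype(np.float32))[:,0],info,.006); print('   coaster',m2.sum(),circ(Pk))
    m=near&(W[...,2]>.026)&(W[...,2]<.036)&~mask(im,'red')&~mask(im,'blue')&~mask(im,'yellow'); m=cv2.morphologyEx(m.astype(np.uint8),cv2.MORPH_OPEN,np.ones((3,3)))
    k=big(m);print('dish',m.sum(),circ(toplane(k,info,.032)))
    hsv=cv2.cvtColor(im,cv2.COLOR_BGR2HSV)
    m=(np.abs(W[...,0]-.43)<.12)&(np.abs(W[...,1]+.31)<.13)&(W[...,2]<.05)&(hsv[...,2]>190)&(W[...,2]>.02)
    k=big(m);r=cv2.fitEllipse(k);print('plate',m.sum(),circ(toplane(k,info,.032)),W[m][:,2].mean())
    # tray
    m=(np.abs(W[...,0]-.43)<.2)&(np.abs(W[...,1]-.29)<.11)&(hsv[...,2]>90)&(W[...,2]<.03)&(hsv[...,1]<80)
    k=big(m); r=cv2.minAreaRect(toplane(k,info,.012)[:,:2].astype(np.float32)*1000); print('tray',m.sum(),r)
    m=near&(hsv[...,2]>60)&(W[...,2]<.05)
    r=cv2.minAreaRect(toplane(big(m),info,.014)[:,:2].astype(np.float32)*1000); print('caddy',m.sum(),r)
    m=(np.abs(W[...,0]-.79)<.08)&(np.abs(W[...,1]+.03)<.08)&(W[...,2]>.005)
    print('beaker',W[m].min(0),W[m].max(0))
E
```

```text
top
red cap 260 [0.5475 0.0417 0.0132] [0.5475 0.0417 0.1067]
   coaster 156 [0.5471 0.0432 0.0235]
blue cap 254 [0.5977 0.0917 0.0131] [0.5977 0.0916 0.1065]
   coaster 124 [0.5965 0.0895 0.0214]
yellow cap 244 [ 0.5848 -0.0132  0.0128] [ 0.5848 -0.0132  0.1069]
   coaster 168 [ 0.5867 -0.0146  0.0233]
dish 466 [0.5974 0.039  0.0208]
plate 2645 [ 0.4856 -0.2795  0.0472] 0.03292361961528872
tray 10283 ((503.7853698730469, 300.414306640625), (261.5752868652344, 122.40596008300781), 6.149534225463867)
caddy 6077 ((554.449462890625, 42.226280212402344), (177.82769775390625, 129.32321166992188), 83.52643585205078)
beaker [ 0.7214 -0.1088  0.005 ] [0.8676 0.0223 0.0894]
scene
red cap 188 [0.5499 0.042  0.0153] [0.5503 0.0422 0.1064]
   coaster 106 [0.5039 0.0959 0.0928]
blue cap 173 [0.5991 0.0929 0.0138] [0.5993 0.0933 0.1071]
   coaster 52 [0.5959 0.0911 0.0225]
yellow cap 185 [ 0.5873 -0.0122  0.0149] [ 0.5879 -0.012   0.1066]
   coaster 113 [ 0.5536 -0.0221  0.049 ]
dish 250 [0.5957 0.0387 0.0186]
plate 1084 [ 0.4837 -0.2797  0.0468] 0.033771091729645555
tray 7405 ((505.3612976074219, 301.6181640625), (267.86712646484375, 123.1153335571289), 6.0337233543396)
caddy 3010 ((541.3147583007812, 44.288673400878906), (179.38211059570312, 166.69757080078125), 83.50165557861328)
beaker [ 0.7125 -0.1098  0.005 ] [0.87   0.0487 0.0894]
```

Request:
servo_tool([
  {"dp":[0.06,-0.065,0.0],"rot":[0,0,0.12],"jaw":0.65},
  {"dp":[0.12,-0.13,0.0],"rot":[0,0,0.25],"jaw":0.65},
  {"dp":[0.173,-0.193,0.0],"rot":[0,0,0.38],"jaw":0.65},
  {"dp":[0.173,-0.193,0.0],"rot":[0,0,0.456],"jaw":0.65},
  {"dp":[0.173,-0.193,0.0],"rot":[0,0,0.456],"jaw":0.65},
  {"dp":[0.173,-0.193,0.0],"rot":[0,0,0.456],"jaw":0.65},
  {"dp":[0.51,-0.395,0.03],"rot":[0,0,0.456],"jaw":0.65},
  {"dp":[0.51,-0.395,0.03],"rot":[0,0,0.456],"jaw":0.65},
  {"dp":[0.51,-0.395,0.03],"rot":[0,0,0.456],"jaw":0.65},
  {"dp":[0.51,-0.395,0.03],"rot":[0,0,0.456],"jaw":0.65},
  {"dp":[0.51,-0.395,0.03],"rot":[0,0,0.456],"jaw":0.65},
  {"dp":[0.51,-0.395,0.03],"rot":[0,0,0.456],"jaw":0.65},
  {"dp":[0.51,-0.395,0.03],"rot":[0,0,0.456],"jaw":0.65},
  {"dp":[0.51,-0.395,0.03],"rot":[0,0,0.456],"jaw":0.65},
  {"dp":[0.51,-0.395,0.03],"rot":[0,0,0.456],"jaw":0.65},
  {"dp":[0.51,-0.395,0.03],"rot":[0,0,0.456],"jaw":0.65},
], squeeze=40)

```text
time_s: 1.7
eef_pos: [0.548, 0.0415, 0.2003]
orientation: [0.0, 1.0, 0.001, -0.001]
force: [-0.5, -1.0, 0.6]
finger_gap: 0.654
```

```bash
python3 - <<'E'
from meas import *
im,d,i=snap('wrist','w1.png'); np.savez('w1',im=im,d=d,**i)
print(i, -np.array(i['R']).T@i['t'])
E
```

```text
{'intrinsics': array([[371.6483,   0.    , 323.5722],
       [  0.    , 371.6483, 244.7039],
       [  0.    ,   0.    ,   1.    ]]), 'R': array([[ 0.0031, -1.    ,  0.001 ],
       [-0.952 , -0.0026,  0.3062],
       [-0.3062, -0.0019, -0.952 ]]), 't': array([0.0391, 0.4912, 0.5166])} [0.6256 0.0414 0.3413]
```

View pics/w1.png

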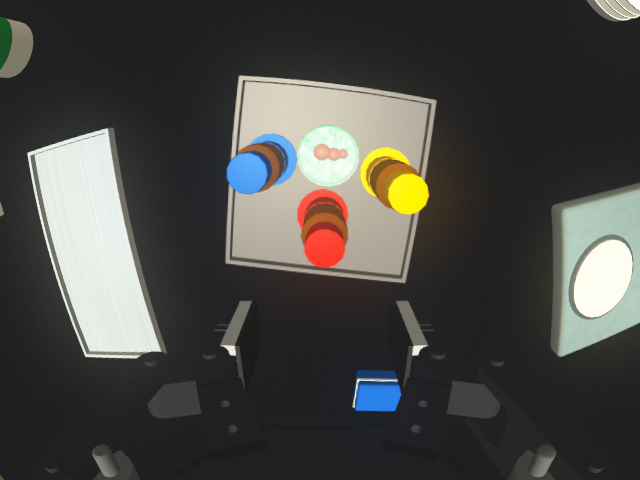

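The wrist view shows the red cap at (325,248), centred between the fingers, with the dish at (328,155), blue at (248,172) and yellow at (408,193). I'll cast fisheye rays to cross-check these positions.

```bash
cat >> meas.py <<'E'
def fplane(px,info,z):  # equidistant fisheye pixels onto plane z
    K=np.array(info['intrinsics']);R=np.array(info['R']);t=np.array(info['t'])
    n=cv2.fisheye.undistortPoints(np.asarray(px,float).reshape(-1,1,2),K,np.zeros(4))[:,0]
    r=np.c_[n,np.ones(len(n))]@R; c=-R.T@t; return c+r*((z-c[2])/r[:,2])[:,None]
def near(k,u,v): return (np.hypot(k[...,0]-u,k[...,1]-v))
E
python3 - <<'E'
from meas import *
z=np.load('w1.npz'); im,d=z['im'],z['d']; info={k:z[k] for k in('intrinsics','R','t')}
v,u=np.mgrid[:480,:640]
for c,(a,b) in {'red':(325,248),'blue':(248,172),'yellow':(408,193)}.items():
    m=mask(im,c)&(np.hypot(u-a,v-b)<30); k=big(m); print(c,circ(fplane(k,info,.106)))
hsv=cv2.cvtColor(im,cv2.COLOR_BGR2HSV)
m=(hsv[...,0]>40)&(hsv[...,0]<95)&(hsv[...,1]>20)&(np.hypot(u-328,v-155)<38)
m=cv2.morphologyEx(m.astype(np.uint8),cv2.MORPH_CLOSE,np.ones((5,5))); k=cv2.convexHull(big(m))[:,0]
print('dish',circ(fplane(k,info,.030)),len(k))
E
```

```text
red [0.5498 0.0406 0.0147]
blue [0.5988 0.0897 0.014 ]
yellow [ 0.5859 -0.0131  0.0142]
dish [0.6046 0.0376 0.0251] 35
```

Request:
servo_tool([
  {"dp":[0.001,0,0.045],"rot":[0,0,0],"jaw":0.65},
  {"dp":[0.001,0,0.09],"rot":[0,0,0],"jaw":0.65},
  {"dp":[0.001,0,0.125],"rot":[0,0,0],"jaw":0.65},
  {"dp":[0.001,0,0.145],"rot":[0,0,0],"jaw":0.65},
  {"dp":[0.001,0,0.16],"rot":[0,0,0],"jaw":0.65},
  {"dp":[0.001,0,0.16],"rot":[0,0,0],"jaw":0.65},
  {"dp":[0.001,0,0.16],"rot":[0,0,0],"jaw":0.65},
  {"dp":[0.001,0,0.16],"rot":[0,0,0],"jaw":0.5},
  {"dp":[0.001,0,0.16],"rot":[0,0,0],"jaw":0.3},
  {"dp":[0.001,0,0.16],"rot":[0,0,0],"jaw":0.2},
  {"dp":[0.001,0,0.16],"rot":[0,0,0],"jaw":0.2},
  {"dp":[0.001,0,0.16],"rot":[0,0,0],"jaw":0.2},
  {"dp":[0.001,0,0.16],"rot":[0,0,0],"jaw":0.2},
  {"dp":[0.001,0,0.16],"rot":[0,0,0],"jaw":0.2},
], squeeze=40)

```text
time_s: 3.15
eef_pos: [0.5507, 0.0409, 0.0434]
orientation: [0.0, 1.0, 0.001, 0.002]
force: [-1.6, -0.5, 7.4]
finger_gap: 0.406
```

Request:
servo_tool([
  {"dp":[0,0,-0.015],"rot":[0,0,0],"jaw":0.2},
  {"dp":[0,0,-0.045],"rot":[0,0,0],"jaw":0.2},
  {"dp":[0,0,-0.085],"rot":[0,0,0],"jaw":0.2},
  {"dp":[-0.01,-0.02,-0.12],"rot":[0,0,0],"jaw":0.2},
  {"dp":[-0.03,-0.055,-0.14],"rot":[0,0,0],"jaw":0.2},
  {"dp":[-0.05,-0.095,-0.14],"rot":[0,0,0],"jaw":0.2},
  {"dp":[-0.07,-0.135,-0.14],"rot":[0,0,0],"jaw":0.2},
  {"dp":[-0.09,-0.175,-0.14],"rot":[0,0,0],"jaw":0.2},
  {"dp":[-0.107,-0.21,-0.14],"rot":[0,0,0],"jaw":0.2},
  {"dp":[-0.118,-0.235,-0.13],"rot":[0,0,0],"jaw":0.2},
  {"dp":[-0.123,-0.248,-0.1],"rot":[0,0,0],"jaw":0.2},
  {"dp":[-0.124,-0.251,-0.06],"rot":[0,0,0],"jaw":0.2},
  {"dp":[-0.124,-0.251,-0.03],"rot":[0,0,0],"jaw":0.2},
  {"dp":[-0.124,-0.251,-0.015],"rot":[0,0,0],"jaw":0.2},
  {"dp":[-0.124,-0.251,-0.01],"rot":[0,0,0],"jaw":0.2},
  {"dp":[-0.124,-0.251,-0.01],"rot":[0,0,0],"jaw":0.2},
  {"dp":[-0.124,-0.251,-0.01],"rot":[0,0,0],"jaw":0.2},
])

```text
time_s: 4.85
eef_pos: [0.4264, 0.2924, 0.0533]
orientation: [-0.001, 1.0, 0.0, 0.001]
force: [-0.4, 0.7, -0.4]
finger_gap: 0.409
```

Request:
servo_tool([
  {"dp":[0,0,0.006],"rot":[0,0,0],"jaw":0.2},
  {"dp":[0,0,0.009],"rot":[0,0,0],"jaw":0.2},
  {"dp":[0,0,0.011],"rot":[0,0,0],"jaw":0.2},
  {"dp":[0,0,0.011],"rot":[0,0,0],"jaw":0.2},
  {"dp":[0,0,0.011],"rot":[0,0,0],"jaw":0.2},
])

```text
time_s: 5.35
eef_pos: [0.4254, 0.292, 0.0414]
orientation: [-0.0, 1.0, 0.0, 0.0]
force: [-2.6, -2.3, 7.7]
finger_gap: 0.41
```

Request:
servo_tool([
  {"dp":[0,0,0],"rot":[0,0,0],"jaw":0.5},
  {"dp":[0,0,0],"rot":[0,0,0],"jaw":0.65},
  {"dp":[0,0,0],"rot":[0,0,0],"jaw":0.65},
  {"dp":[0,0,-0.03],"rot":[0,0,0],"jaw":0.65},
  {"dp":[0,0,-0.08],"rot":[0,0,0],"jaw":0.65},
  {"dp":[0,0,-0.12],"rot":[0,0,0],"jaw":0.65},
  {"dp":[0.02,0.038,-0.14],"rot":[0,0,0],"jaw":0.65},
  {"dp":[0.04,0.076,-0.14],"rot":[0,0,0],"jaw":0.65},
  {"dp":[0.06,0.114,-0.14],"rot":[0,0,0],"jaw":0.65},
  {"dp":[0.08,0.152,-0.14],"rot":[0,0,0],"jaw":0.65},
  {"dp":[0.1,0.19,-0.14],"rot":[0,0,0],"jaw":0.65},
  {"dp":[0.12,0.228,-0.14],"rot":[0,0,0],"jaw":0.65},
  {"dp":[0.14,0.266,-0.14],"rot":[0,0,0],"jaw":0.65},
  {"dp":[0.155,0.295,-0.14],"rot":[0,0,0],"jaw":0.65},
  {"dp":[0.161,0.305,-0.13],"rot":[0,0,0],"jaw":0.65},
  {"dp":[0.161,0.305,-0.12],"rot":[0,0,0],"jaw":0.65},
  {"dp":[0.161,0.305,-0.12],"rot":[0,0,0],"jaw":0.65},
  {"dp":[0.161,0.305,-0.12],"rot":[0,0,0],"jaw":0.65},
])

```text
time_s: 7.15
eef_pos: [0.5851, -0.0115, 0.1593]
orientation: [-0.0, 1.0, 0.001, -0.001]
force: [-0.7, 0.5, 0.9]
finger_gap: 0.654
```

```bash
python3 - <<'E'
from meas import *
snap('scene','s2.png'); print(readout.read_state()['eef_pos'])
E
```

```text
[ 0.5856 -0.0115  0.16  ]
```

View pics/s2.png

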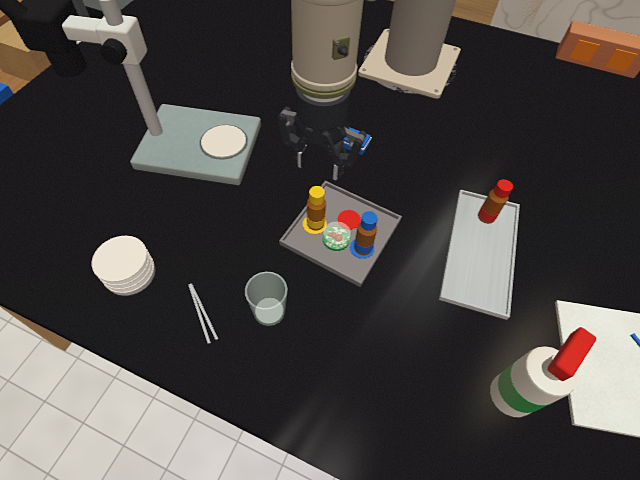

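Red stands upright in the tray at (497,200) and the gripper is above yellow. Next is yellow.

Request:
servo_tool([
  {"dp":[0,0.001,0.045],"rot":[0,0,0],"jaw":0.65},
  {"dp":[0,0.001,0.085],"rot":[0,0,0],"jaw":0.65},
  {"dp":[0,0.001,0.105],"rot":[0,0,0],"jaw":0.65},
  {"dp":[0,0.001,0.118],"rot":[0,0,0],"jaw":0.65},
  {"dp":[0,0.001,0.118],"rot":[0,0,0],"jaw":0.65},
  {"dp":[0,0.001,0.118],"rot":[0,0,0],"jaw":0.5},
  {"dp":[0,0.001,0.118],"rot":[0,0,0],"jaw":0.3},
  {"dp":[0,0.001,0.118],"rot":[0,0,0],"jaw":0.2},
  {"dp":[0,0.001,0.118],"rot":[0,0,0],"jaw":0.2},
  {"dp":[0,0.001,0.118],"rot":[0,0,0],"jaw":0.2},
  {"dp":[0,0.001,0.118],"rot":[0,0,0],"jaw":0.2},
  {"dp":[0,0.001,0.118],"rot":[0,0,0],"jaw":0.2},
])

```text
time_s: 8.4
eef_pos: [0.588, -0.0139, 0.0446]
orientation: [-0.0, 1.0, 0.0, 0.002]
force: [-0.5, 1.9, 7.4]
finger_gap: 0.408
```

Request:
servo_tool([
  {"dp":[0,0,-0.015],"rot":[0,0,0],"jaw":0.2},
  {"dp":[0,0,-0.045],"rot":[0,0,0],"jaw":0.2},
  {"dp":[0,0,-0.085],"rot":[0,0,0],"jaw":0.2},
  {"dp":[-0.003,-0.015,-0.12],"rot":[0,0,0],"jaw":0.2},
  {"dp":[-0.012,-0.05,-0.14],"rot":[0,0,0],"jaw":0.2},
  {"dp":[-0.023,-0.095,-0.14],"rot":[0,0,0],"jaw":0.2},
  {"dp":[-0.035,-0.14,-0.14],"rot":[0,0,0],"jaw":0.2},
  {"dp":[-0.047,-0.185,-0.14],"rot":[0,0,0],"jaw":0.2},
  {"dp":[-0.059,-0.23,-0.14],"rot":[0,0,0],"jaw":0.2},
  {"dp":[-0.07,-0.27,-0.14],"rot":[0,0,0],"jaw":0.2},
  {"dp":[-0.078,-0.3,-0.13],"rot":[0,0,0],"jaw":0.2},
  {"dp":[-0.0815,-0.312,-0.1],"rot":[0,0,0],"jaw":0.2},
  {"dp":[-0.0815,-0.3145,-0.06],"rot":[0,0,0],"jaw":0.2},
  {"dp":[-0.0815,-0.3145,-0.03],"rot":[0,0,0],"jaw":0.2},
  {"dp":[-0.0815,-0.3145,-0.014],"rot":[0,0,0],"jaw":0.2},
  {"dp":[-0.0815,-0.3145,-0.008],"rot":[0,0,0],"jaw":0.2},
  {"dp":[-0.0815,-0.3145,-0.004],"rot":[0,0,0],"jaw":0.2},
  {"dp":[-0.0815,-0.3145,0],"rot":[0,0,0],"jaw":0.2},
  {"dp":[-0.0815,-0.3145,0],"rot":[0,0,0],"jaw":0.2},
  {"dp":[-0.0815,-0.3145,0],"rot":[0,0,0],"jaw":0.2},
])

```text
time_s: 10.4
eef_pos: [0.5053, 0.3007, 0.0435]
orientation: [-0.0, 1.0, 0.0, 0.001]
force: [-0.0, 0.4, -2.3]
finger_gap: 0.408
```

Request:
servo_tool([
  {"dp":[0,0,0.0015],"rot":[0,0,0],"jaw":0.2},
  {"dp":[0,0,0.0015],"rot":[0,0,0],"jaw":0.2},
  {"dp":[0,0,0.0015],"rot":[0,0,0],"jaw":0.5},
  {"dp":[0,0,0.0015],"rot":[0,0,0],"jaw":0.65},
  {"dp":[0,0,0.0015],"rot":[0,0,0],"jaw":0.65},
  {"dp":[0,0,-0.03],"rot":[0,0,0],"jaw":0.65},
  {"dp":[0,0,-0.08],"rot":[0,0,0],"jaw":0.65},
  {"dp":[0,0,-0.12],"rot":[0,0,0],"jaw":0.65},
  {"dp":[0.018,0.04,-0.14],"rot":[0,0,0],"jaw":0.65},
  {"dp":[0.036,0.08,-0.14],"rot":[0,0,0],"jaw":0.65},
  {"dp":[0.054,0.12,-0.14],"rot":[0,0,0],"jaw":0.65},
  {"dp":[0.072,0.16,-0.14],"rot":[0,0,0],"jaw":0.65},
  {"dp":[0.088,0.196,-0.14],"rot":[0,0,0],"jaw":0.65},
  {"dp":[0.094,0.2095,-0.13],"rot":[0,0,0],"jaw":0.65},
  {"dp":[0.094,0.2095,-0.12],"rot":[0,0,0],"jaw":0.65},
  {"dp":[0.094,0.2095,-0.12],"rot":[0,0,0],"jaw":0.65},
  {"dp":[0.094,0.2095,-0.12],"rot":[0,0,0],"jaw":0.65},
])

```text
time_s: 12.1
eef_pos: [0.5976, 0.0924, 0.1615]
orientation: [-0.0, 1.0, 0.001, -0.001]
force: [-0.0, 0.1, 0.0]
finger_gap: 0.65
```

Request:
servo_tool([
  {"dp":[0,0,0.045],"rot":[0,0,0],"jaw":0.65},
  {"dp":[0,0,0.085],"rot":[0,0,0],"jaw":0.65},
  {"dp":[0,0,0.105],"rot":[0,0,0],"jaw":0.65},
  {"dp":[0,0,0.12],"rot":[0,0,0],"jaw":0.65},
  {"dp":[0,0,0.12],"rot":[0,0,0],"jaw":0.65},
  {"dp":[0,0,0.12],"rot":[0,0,0],"jaw":0.5},
  {"dp":[0,0,0.12],"rot":[0,0,0],"jaw":0.3},
  {"dp":[0,0,0.12],"rot":[0,0,0],"jaw":0.2},
  {"dp":[0,0,0.12],"rot":[0,0,0],"jaw":0.2},
  {"dp":[0,0,0.12],"rot":[0,0,0],"jaw":0.2},
  {"dp":[0,0,0.12],"rot":[0,0,0],"jaw":0.2},
  {"dp":[0,0,0.12],"rot":[0,0,0],"jaw":0.2},
])

```text
time_s: 13.3
eef_pos: [0.6003, 0.0914, 0.0445]
orientation: [-0.0, 1.0, 0.0, 0.002]
force: [0.2, 1.5, 7.0]
finger_gap: 0.405
```

Request:
servo_tool([
  {"dp":[0,0,-0.015],"rot":[0,0,0],"jaw":0.2},
  {"dp":[0,0,-0.045],"rot":[0,0,0],"jaw":0.2},
  {"dp":[0,0,-0.085],"rot":[0,0,0],"jaw":0.2},
  {"dp":[-0.001,-0.015,-0.12],"rot":[0,0,0],"jaw":0.2},
  {"dp":[-0.003,-0.05,-0.14],"rot":[0,0,0],"jaw":0.2},
  {"dp":[-0.006,-0.09,-0.14],"rot":[0,0,0],"jaw":0.2},
  {"dp":[-0.009,-0.13,-0.14],"rot":[0,0,0],"jaw":0.2},
  {"dp":[-0.012,-0.17,-0.14],"rot":[0,0,0],"jaw":0.2},
  {"dp":[-0.014,-0.2,-0.13],"rot":[0,0,0],"jaw":0.2},
  {"dp":[-0.0145,-0.216,-0.1],"rot":[0,0,0],"jaw":0.2},
  {"dp":[-0.0145,-0.218,-0.06],"rot":[0,0,0],"jaw":0.2},
  {"dp":[-0.0145,-0.218,-0.03],"rot":[0,0,0],"jaw":0.2},
  {"dp":[-0.0145,-0.218,-0.014],"rot":[0,0,0],"jaw":0.2},
  {"dp":[-0.0145,-0.218,-0.007],"rot":[0,0,0],"jaw":0.2},
  {"dp":[-0.0145,-0.218,-0.003],"rot":[0,0,0],"jaw":0.2},
  {"dp":[-0.0145,-0.218,0],"rot":[0,0,0],"jaw":0.2},
  {"dp":[-0.0145,-0.218,0.0015],"rot":[0,0,0],"jaw":0.2},
  {"dp":[-0.0145,-0.218,0.0015],"rot":[0,0,0],"jaw":0.2},
  {"dp":[-0.0145,-0.218,0.0015],"rot":[0,0,0],"jaw":0.2},
])

```text
time_s: 15.2
eef_pos: [0.5851, 0.3094, 0.0425]
orientation: [-0.0, 1.0, 0.0, 0.001]
force: [0.1, -0.0, 4.7]
finger_gap: 0.408
```

Request:
servo_tool([
  {"dp":[0,0,0],"rot":[0,0,0],"jaw":0.5},
  {"dp":[0,0,0],"rot":[0,0,0],"jaw":0.65},
  {"dp":[0,0,0],"rot":[0,0,0],"jaw":0.65},
  {"dp":[0,0,-0.03],"rot":[0,0,0],"jaw":0.65},
  {"dp":[0,0,-0.08],"rot":[0,0,0],"jaw":0.65},
  {"dp":[0,0,-0.12],"rot":[0,0,0],"jaw":0.65},
  {"dp":[-0.035,0.268,-0.16],"rot":[0,0,0],"jaw":0.85},
  {"dp":[-0.035,0.268,-0.16],"rot":[0,0,0],"jaw":0.85},
  {"dp":[-0.035,0.268,-0.16],"rot":[0,0,0],"jaw":0.85},
  {"dp":[-0.035,0.268,-0.16],"rot":[0,0,0],"jaw":0.85},
  {"dp":[-0.035,0.268,-0.16],"rot":[0,0,0],"jaw":0.85},
  {"dp":[-0.035,0.268,-0.16],"rot":[0,0,0],"jaw":0.85},
  {"dp":[-0.035,0.268,-0.16],"rot":[0,0,0],"jaw":0.85},
  {"dp":[-0.035,0.268,-0.16],"rot":[0,0,0],"jaw":0.85},
])

```text
time_s: 16.6
eef_pos: [0.5491, 0.0408, 0.2008]
orientation: [-0.0, 1.0, -0.0, 0.0]
force: [-0.2, 0.5, -0.4]
finger_gap: 0.851
```

```bash
cat > look.py <<'E'
from meas import *
import sys
tag=sys.argv[1]
S={}
for n in('wrist','scene'):
    S[n]=snap(n,f'{n}_{tag}.png'); np.savez(f'{n}_{tag}',im=S[n][0],d=S[n][1],**S[n][2])
print(readout.read_state()['eef_pos'])
im,d,info=S['wrist']; v,u=np.mgrid[:480,:640]; cad=(np.hypot(u-325,v-180)<120)
for c in HUE: print('coaster w',c,circ(fplane(big(mask(im,c)&cad),info,.006)))
hsv=cv2.cvtColor(im,cv2.COLOR_BGR2HSV)
m=(hsv[...,0]>40)&(hsv[...,0]<95)&(hsv[...,1]>20)&(np.hypot(u-328,v-155)<38)
m=cv2.morphologyEx(m.astype(np.uint8),cv2.MORPH_CLOSE,np.ones((5,5))); k=cv2.convexHull(big(m))[:,0]
print('dish w',circ(fplane(k,info,.030)))
im,d,info=S['scene']; W=cloud(d,info); b=(np.abs(W[...,0]-.58)<.1)&(np.abs(W[...,1]-.04)<.1)&(W[...,2]<.02)
for c in HUE:
    m=mask(im,c)&b
    if m.sum()>30: print('coaster s',c,circ(toplane(big(m),info,.006)))
b=(np.abs(W[...,0]-.51)<.13)&(np.abs(W[...,1]-.3)<.07)&(W[...,2]>.09)
for c in HUE:
    m=mask(im,c)&b
    if m.sum()>30: print('cap s',c,circ(toplane(big(m),info,.104)),W[m].mean(0))
E
python3 look.py a
```

```text
[0.549  0.042  0.2004]
coaster w red [0.5472 0.0426 0.0233]
coaster w blue [0.5987 0.0897 0.0229]
coaster w yellow [ 0.5867 -0.0151  0.0234]
dish w [0.6046 0.038  0.0251]
coaster s red [0.5442 0.0442 0.0219]
coaster s blue [0.5977 0.0909 0.0226]
coaster s yellow [ 0.5857 -0.0148  0.0225]
cap s red [0.4282 0.2913 0.0178] [0.4274 0.2916 0.1025]
cap s blue [0.588  0.3085 0.0165] [0.5875 0.3089 0.1031]
cap s yellow [0.5082 0.3002 0.0169] [0.5073 0.3006 0.103 ]
```

View pics/wrist_a.png

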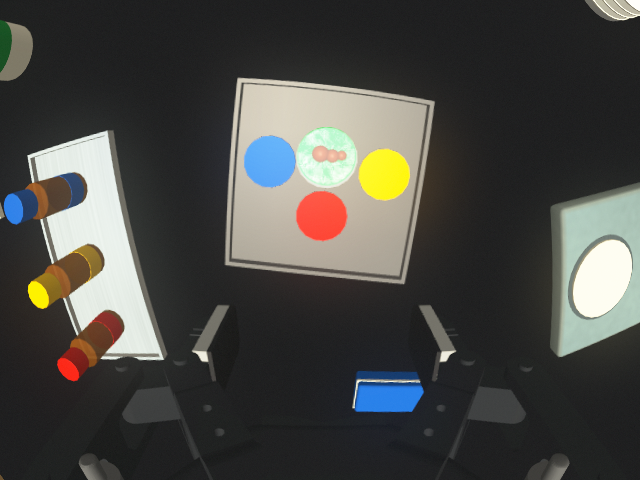

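View pics/scene_a.png

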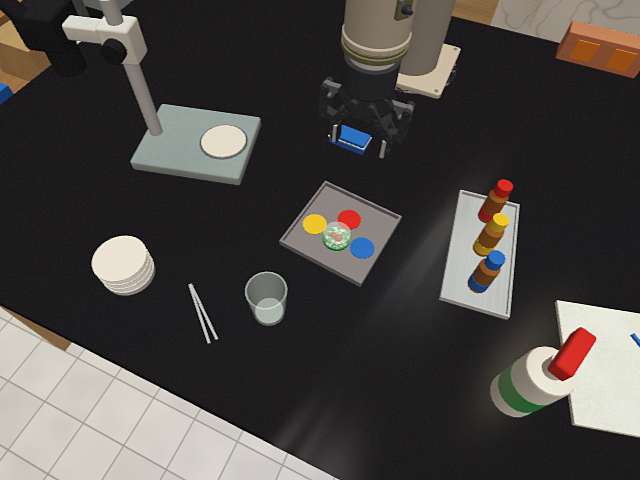

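All three bottles are upright in the tray: caps at (503,186), (500,219) and (495,258) in the scene view. The coasters are clear and the dish is at (327,157) in the wrist view. Next I'll grasp the dish.

Request:
servo_tool([
  {"dp":[0.045,0.003,0.02],"rot":[0,0,0],"jaw":0.85},
  {"dp":[0.054,0.0035,0.06],"rot":[0,0,0],"jaw":0.85},
  {"dp":[0.054,0.0035,0.105],"rot":[0,0,0],"jaw":0.85},
  {"dp":[0.054,0.0035,0.145],"rot":[0,0,0],"jaw":0.85},
  {"dp":[0.054,0.0035,0.17],"rot":[0,0,0],"jaw":0.85},
  {"dp":[0.054,0.0035,0.185],"rot":[0,0,0],"jaw":0.85},
  {"dp":[0.054,0.0035,0.193],"rot":[0,0,0],"jaw":0.85},
  {"dp":[0.054,0.0035,0.195],"rot":[0,0,0],"jaw":0.85},
  {"dp":[0.054,0.0035,0.195],"rot":[0,0,0],"jaw":0.85},
])

```text
time_s: 17.6
eef_pos: [0.6042, 0.0378, 0.0071]
orientation: [0.0, 1.0, 0.001, 0.001]
force: [0.4, 0.7, 0.5]
finger_gap: 0.848
```

Request:
servo_tool([
  {"dp":[0,0,0],"rot":[0,0,0],"jaw":0.7},
  {"dp":[0,0,0],"rot":[0,0,0],"jaw":0.6},
  {"dp":[0,0,0],"rot":[0,0,0],"jaw":0.5},
  {"dp":[0,0,0],"rot":[0,0,0],"jaw":0.4},
  {"dp":[0,0,0],"rot":[0,0,0],"jaw":0.4},
  {"dp":[0,0,0],"rot":[0,0,0],"jaw":0.4},
  {"dp":[0,0,0],"rot":[0,0,0],"jaw":0.4},
])

```text
time_s: 18.3
eef_pos: [0.6046, 0.0375, 0.0078]
orientation: [-0.0, 1.0, 0.0, 0.002]
force: [-0.9, 0.5, 6.1]
finger_gap: 0.593
```

Request:
servo_tool([
  {"dp":[0,0,-0.01],"rot":[0,0,0],"jaw":0.4},
  {"dp":[0,0,-0.035],"rot":[0,0,0],"jaw":0.4},
  {"dp":[0,0,-0.075],"rot":[0,0,0],"jaw":0.4},
  {"dp":[-0.006,0.016,-0.11],"rot":[0,0,0],"jaw":0.4},
  {"dp":[-0.018,0.048,-0.125],"rot":[0,0,0],"jaw":0.4},
  {"dp":[-0.033,0.09,-0.125],"rot":[0,0,0],"jaw":0.4},
  {"dp":[-0.049,0.132,-0.125],"rot":[0,0,0],"jaw":0.4},
  {"dp":[-0.065,0.174,-0.125],"rot":[0,0,0],"jaw":0.4},
  {"dp":[-0.081,0.216,-0.125],"rot":[0,0,0],"jaw":0.4},
  {"dp":[-0.096,0.258,-0.125],"rot":[0,0,0],"jaw":0.4},
  {"dp":[-0.108,0.29,-0.125],"rot":[0,0,0],"jaw":0.4},
  {"dp":[-0.116,0.312,-0.12],"rot":[0,0,0],"jaw":0.4},
  {"dp":[-0.118,0.3175,-0.1],"rot":[0,0,0],"jaw":0.4},
  {"dp":[-0.118,0.3175,-0.075],"rot":[0,0,0],"jaw":0.4},
  {"dp":[-0.118,0.3175,-0.055],"rot":[0,0,0],"jaw":0.4},
  {"dp":[-0.118,0.3175,-0.045],"rot":[0,0,0],"jaw":0.4},
  {"dp":[-0.118,0.3175,-0.04],"rot":[0,0,0],"jaw":0.4},
  {"dp":[-0.118,0.3175,-0.04],"rot":[0,0,0],"jaw":0.4},
  {"dp":[-0.118,0.3175,-0.04],"rot":[0,0,0],"jaw":0.4},
])

```text
time_s: 20.2
eef_pos: [0.4862, -0.2805, 0.0471]
orientation: [0.001, 1.0, 0.001, 0.001]
force: [0.9, 0.1, -1.3]
finger_gap: 0.593
```

```bash
python3 - <<'E'
from meas import *
s=readout.read_state();print(s['eef_pos'],s['force'])
a,_,i=snap('wrist'); b,_,_=snap('scene')
cv2.imwrite('pics/st.png',np.vstack([a[180:480,120:520],cv2.resize(b[80:210,110:310],(400,260))]))
E
```

```text
[ 0.4862 -0.2805  0.0471] [ 0.8825  0.1176 -1.3057]
```

View pics/st.png

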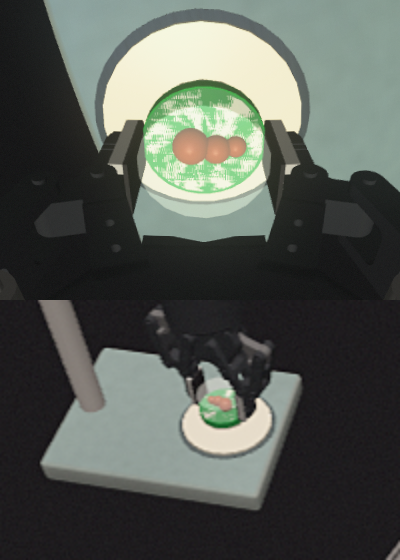

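The dish is held level just over the plate, centred sideways between the fingers. I'll lower it.

Request:
servo_tool([
  {"dp":[0,0,0.004],"rot":[0,0,0],"jaw":0.4},
  {"dp":[0,0,0.008],"rot":[0,0,0],"jaw":0.4},
  {"dp":[0,0,0.01],"rot":[0,0,0],"jaw":0.4},
  {"dp":[0,0,0.0115],"rot":[0,0,0],"jaw":0.4},
  {"dp":[0,0,0.0125],"rot":[0,0,0],"jaw":0.4},
  {"dp":[0,0,0.0125],"rot":[0,0,0],"jaw":0.4},
  {"dp":[0,0,0.0125],"rot":[0,0,0],"jaw":0.4},
])

```text
time_s: 21.0
eef_pos: [0.4853, -0.28, 0.0357]
orientation: [-0.0, 1.0, 0.0, -0.0]
force: [-13.2, 8.4, 25.6]
finger_gap: 0.594
```

Request:
servo_tool([
  {"dp":[0,0,-0.0015],"rot":[0,0,0],"jaw":0.4},
  {"dp":[0,0,-0.0015],"rot":[0,0,0],"jaw":0.4},
  {"dp":[0,0,-0.0015],"rot":[0,0,0],"jaw":0.7},
  {"dp":[0,0,-0.0015],"rot":[0,0,0],"jaw":0.85},
  {"dp":[0,0,-0.0015],"rot":[0,0,0],"jaw":0.85},
  {"dp":[0,0,-0.0015],"rot":[0,0,0],"jaw":0.85},
  {"dp":[0,0,-0.03],"rot":[0,0,0],"jaw":0.85},
  {"dp":[0,0,-0.07],"rot":[0,0,0],"jaw":0.85},
  {"dp":[0,0,-0.12],"rot":[0,0,0],"jaw":0.65},
  {"dp":[-0.04,-0.02,-0.167],"rot":[0,0,0],"jaw":0.65},
  {"dp":[-0.08,-0.04,-0.167],"rot":[0,0,0],"jaw":0.65},
  {"dp":[-0.08,-0.08,-0.167],"rot":[0,0,0],"jaw":0.65},
  {"dp":[-0.08,-0.08,-0.167],"rot":[0,0,0],"jaw":0.65},
])

```text
time_s: 22.3
eef_pos: [0.4045, -0.1973, 0.2009]
orientation: [-0.0, 1.0, 0.001, 0.001]
force: [-0.0, -0.8, -0.3]
finger_gap: 0.653
```

```bash
cat > st.py <<'E'
from meas import *
import sys
for n in('wrist','scene'):
    im,d,info=snap(n,f'st_{n}_{sys.argv[1]}.png'); W=cloud(d,info); hsv=cv2.cvtColor(im,cv2.COLOR_BGR2HSV)
    f=fplane if n=='wrist' else toplane
    v,u=np.mgrid[:480,:640]; P=f(np.c_[u.ravel(),v.ravel()],info,.032).reshape(480,640,3) if n=='scene' else np.stack([f(np.c_[u.ravel(),v.ravel()],info,.032)],0).reshape(480,640,3)
    near=np.hypot(P[...,0]-.485,P[...,1]+.28)<.07
    g=(hsv[...,0]>35)&(hsv[...,0]<85)&(hsv[...,1]>40)&near
    g=cv2.morphologyEx(g.astype(np.uint8),cv2.MORPH_CLOSE,np.ones((7,7)))
    print(n,'dish',g.sum(),circ(f(cv2.convexHull(big(g))[:,0],info,.055)))
    p=((hsv[...,2]>200)&(hsv[...,1]<45)|(g>0))&near
    p=cv2.morphologyEx(p.astype(np.uint8),cv2.MORPH_OPEN,np.ones((3,3)))
    print(n,'plate',circ(f(cv2.convexHull(big(p))[:,0],info,.032)))
E
python3 st.py a
```

```text
wrist dish 241 [ 0.4845 -0.2752  0.0239]
wrist plate [ 0.4851 -0.2802  0.0698]
scene dish 380 [ 0.4964 -0.2695  0.0275]
scene plate [ 0.4837 -0.2798  0.0476]
```

View pics/st_wrist_a.png

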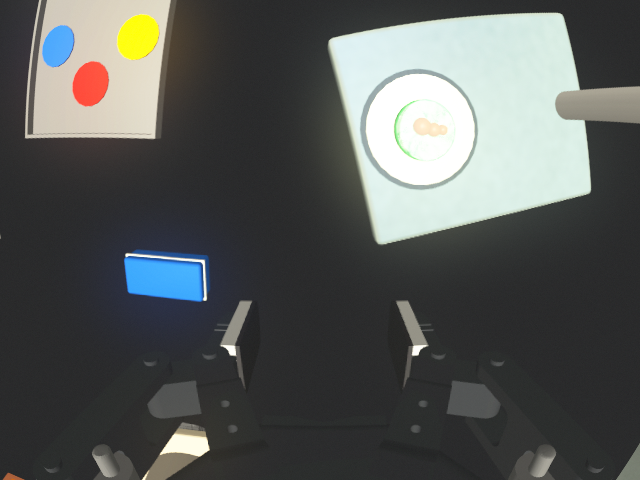

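The dish sits on the plate: dish at (425,130), plate at (420,128), and the small shift is just the taller dish's parallax. On to the bottles, red first.

Request:
servo_tool([
  {"dp":[0.021,-0.4915,0.03],"rot":[0,0,0],"jaw":0.65},
  {"dp":[0.021,-0.4915,0.03],"rot":[0,0,0],"jaw":0.65},
  {"dp":[0.021,-0.4915,0.03],"rot":[0,0,0],"jaw":0.65},
  {"dp":[0.021,-0.4915,0.03],"rot":[0,0,0],"jaw":0.65},
  {"dp":[0.021,-0.4915,0.03],"rot":[0,0,0],"jaw":0.65},
  {"dp":[0.021,-0.4915,0.03],"rot":[0,0,0],"jaw":0.65},
  {"dp":[0.021,-0.4915,0.03],"rot":[0,0,0],"jaw":0.65},
  {"dp":[0.021,-0.4915,0.03],"rot":[0,0,0],"jaw":0.65},
  {"dp":[0.021,-0.4915,0.03],"rot":[0,0,0],"jaw":0.65},
  {"dp":[0.021,-0.4915,0.03],"rot":[0,0,0],"jaw":0.65},
  {"dp":[0.021,-0.4915,0.03],"rot":[0,0,0],"jaw":0.65},
  {"dp":[0.021,-0.4915,0.03],"rot":[0,0,0],"jaw":0.65},
  {"dp":[0.021,-0.4915,0.03],"rot":[0,0,0],"jaw":0.65},
])

```text
time_s: 23.7
eef_pos: [0.4264, 0.2904, 0.1698]
orientation: [0.0, 1.0, 0.0, -0.0]
force: [-0.4, 1.0, -0.5]
finger_gap: 0.653
```

```bash
python3 - <<'E'
from meas import *
print(readout.read_state()['eef_pos'])
im,d,info=snap('top','top_b.png'); W=cloud(d,info); hsv=cv2.cvtColor(im,cv2.COLOR_BGR2HSV)
for n,lo,hi,z in(('dish',.052,.07,.06),('plate',.025,.045,.032)):
    m=(np.hypot(W[...,0]-.485,W[...,1]+.28)<.055)&(W[...,2]>lo)&(W[...,2]<hi)
    if n=='plate': m=(np.hypot(W[...,0]-.485,W[...,1]+.28)<.06)&(W[...,2]>.025)&((hsv[...,2]>190)|(W[...,2]>.05))
    print(n,m.sum(),circ(toplane(big(m),info,z)))
for c in HUE:
    m=mask(im,c)&(W[...,2]<.02)&(np.hypot(W[...,0]-.58,W[...,1]-.04)<.1); print('coaster',c,circ(toplane(big(m),info,.006)))
im,d,info=snap('wrist','w_b.png'); v,u=np.mgrid[:480,:640]
cv2.imwrite('pics/tb.png',cv2.resize(np.hstack([cv2.imread('pics/top_b.png'),im]),(800,300)))
for c in HUE:
    P=fplane(np.c_[u.ravel(),v.ravel()],info,.104).reshape(480,640,3)
    m=mask(im,c)&(np.abs(P[...,0]-.505)<.13)&(np.abs(P[...,1]-.3)<.05); print('cap w',c,m.sum(),circ(P[m]) if 0 else P[m].mean(0), circ(fplane(big(m),info,.104)))
E
```

```text
[0.4264 0.2904 0.1698]
dish 862 [ 0.4856 -0.2784  0.0258]
plate 2559 [ 0.4856 -0.2796  0.0473]
coaster red [0.5469 0.0434 0.0229]
coaster blue [0.5987 0.0908 0.0225]
coaster yellow [ 0.5866 -0.0147  0.0226]
cap w red 2463 [0.4312 0.2916 0.104 ] [0.4251 0.2918 0.0152]
cap w blue 1271 [0.5688 0.3065 0.104 ] [0.5738 0.3082 0.0109]
cap w yellow 1834 [0.5025 0.3001 0.104 ] [0.5025 0.3002 0.0132]
```

View pics/tb.png

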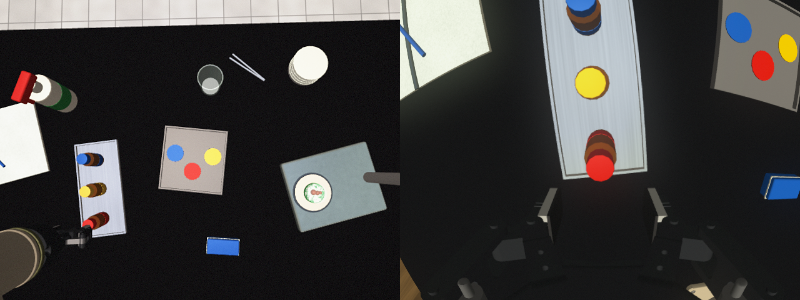

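The dish centre is 1.2 mm from the plate centre in the top view, and the coasters agree across views. Next I'll grasp red.

Request:
servo_tool([
  {"dp":[-0.001,0,0.045],"rot":[0,0,0],"jaw":0.65},
  {"dp":[-0.001,0,0.09],"rot":[0,0,0],"jaw":0.65},
  {"dp":[-0.001,0,0.115],"rot":[0,0,0],"jaw":0.65},
  {"dp":[-0.001,0,0.1285],"rot":[0,0,0],"jaw":0.65},
  {"dp":[-0.001,0,0.1285],"rot":[0,0,0],"jaw":0.65},
  {"dp":[-0.001,0,0.1285],"rot":[0,0,0],"jaw":0.5},
  {"dp":[-0.001,0,0.1285],"rot":[0,0,0],"jaw":0.3},
  {"dp":[-0.001,0,0.1285],"rot":[0,0,0],"jaw":0.2},
  {"dp":[-0.001,0,0.1285],"rot":[0,0,0],"jaw":0.2},
  {"dp":[-0.001,0,0.1285],"rot":[0,0,0],"jaw":0.2},
  {"dp":[-0.001,0,0.1285],"rot":[0,0,0],"jaw":0.2},
  {"dp":[-0.001,0,0.1285],"rot":[0,0,0],"jaw":0.2},
])

```text
time_s: 25.0
eef_pos: [0.4267, 0.2922, 0.0441]
orientation: [-0.001, 1.0, 0.001, 0.002]
force: [0.9, -1.5, 7.2]
finger_gap: 0.405
```

Request:
servo_tool([
  {"dp":[0,0,-0.015],"rot":[0,0,0],"jaw":0.2},
  {"dp":[0,0,-0.045],"rot":[0,0,0],"jaw":0.2},
  {"dp":[0,0,-0.085],"rot":[0,0,0],"jaw":0.2},
  {"dp":[0.008,0.016,-0.12],"rot":[0,0,0],"jaw":0.2},
  {"dp":[0.025,0.05,-0.14],"rot":[0,0,0],"jaw":0.2},
  {"dp":[0.044,0.09,-0.14],"rot":[0,0,0],"jaw":0.2},
  {"dp":[0.064,0.13,-0.14],"rot":[0,0,0],"jaw":0.2},
  {"dp":[0.083,0.17,-0.14],"rot":[0,0,0],"jaw":0.2},
  {"dp":[0.102,0.208,-0.14],"rot":[0,0,0],"jaw":0.2},
  {"dp":[0.116,0.236,-0.13],"rot":[0,0,0],"jaw":0.2},
  {"dp":[0.122,0.248,-0.1],"rot":[0,0,0],"jaw":0.2},
  {"dp":[0.122,0.249,-0.06],"rot":[0,0,0],"jaw":0.2},
  {"dp":[0.122,0.249,-0.03],"rot":[0,0,0],"jaw":0.2},
  {"dp":[0.122,0.249,-0.016],"rot":[0,0,0],"jaw":0.2},
  {"dp":[0.122,0.249,-0.009],"rot":[0,0,0],"jaw":0.2},
  {"dp":[0.122,0.249,-0.005],"rot":[0,0,0],"jaw":0.2},
  {"dp":[0.122,0.249,-0.002],"rot":[0,0,0],"jaw":0.2},
  {"dp":[0.122,0.249,-0.002],"rot":[0,0,0],"jaw":0.2},
  {"dp":[0.122,0.249,-0.002],"rot":[0,0,0],"jaw":0.2},
])

```text
time_s: 26.9
eef_pos: [0.549, 0.0427, 0.0461]
orientation: [-0.0, 1.0, 0.001, 0.002]
force: [0.5, 0.6, 5.0]
finger_gap: 0.407
```

Request:
servo_tool([
  {"dp":[0,0,0],"rot":[0,0,0],"jaw":0.5},
  {"dp":[0,0,0],"rot":[0,0,0],"jaw":0.65},
  {"dp":[0,0,0],"rot":[0,0,0],"jaw":0.65},
  {"dp":[0,0,-0.03],"rot":[0,0,0],"jaw":0.65},
  {"dp":[0,0,-0.08],"rot":[0,0,0],"jaw":0.65},
  {"dp":[0,0,-0.12],"rot":[0,0,0],"jaw":0.65},
  {"dp":[-0.007,-0.043,-0.14],"rot":[0,0,0],"jaw":0.65},
  {"dp":[-0.014,-0.086,-0.14],"rot":[0,0,0],"jaw":0.65},
  {"dp":[-0.021,-0.129,-0.14],"rot":[0,0,0],"jaw":0.65},
  {"dp":[-0.028,-0.172,-0.14],"rot":[0,0,0],"jaw":0.65},
  {"dp":[-0.035,-0.215,-0.14],"rot":[0,0,0],"jaw":0.65},
  {"dp":[-0.041,-0.248,-0.135],"rot":[0,0,0],"jaw":0.65},
  {"dp":[-0.0425,-0.258,-0.12],"rot":[0,0,0],"jaw":0.65},
  {"dp":[-0.0425,-0.258,-0.12],"rot":[0,0,0],"jaw":0.65},
  {"dp":[-0.0425,-0.258,-0.12],"rot":[0,0,0],"jaw":0.65},
])

```text
time_s: 28.4
eef_pos: [0.504, 0.2992, 0.1627]
orientation: [0.001, 1.0, 0.0, -0.001]
force: [0.1, -0.4, 0.0]
finger_gap: 0.65
```

Request:
servo_tool([
  {"dp":[0,0,0.045],"rot":[0,0,0],"jaw":0.65},
  {"dp":[0,0,0.085],"rot":[0,0,0],"jaw":0.65},
  {"dp":[0,0,0.108],"rot":[0,0,0],"jaw":0.65},
  {"dp":[0,0,0.122],"rot":[0,0,0],"jaw":0.65},
  {"dp":[0,0,0.122],"rot":[0,0,0],"jaw":0.65},
  {"dp":[0,0,0.122],"rot":[0,0,0],"jaw":0.5},
  {"dp":[0,0,0.122],"rot":[0,0,0],"jaw":0.3},
  {"dp":[0,0,0.122],"rot":[0,0,0],"jaw":0.2},
  {"dp":[0,0,0.122],"rot":[0,0,0],"jaw":0.2},
  {"dp":[0,0,0.122],"rot":[0,0,0],"jaw":0.2},
  {"dp":[0,0,0.122],"rot":[0,0,0],"jaw":0.2},
  {"dp":[0,0,0.122],"rot":[0,0,0],"jaw":0.2},
])

```text
time_s: 29.6
eef_pos: [0.5062, 0.3011, 0.0441]
orientation: [-0.001, 1.0, 0.001, 0.002]
force: [0.6, -1.8, 6.8]
finger_gap: 0.405
```

```bash
python3 - <<'E'
from meas import *
print(readout.read_state()['eef_pos'])
a,d,i=snap('scene'); W=cloud(d,i)
cv2.imwrite('pics/sc.png',cv2.resize(a[150:350,220:560],(800,470)))
E
```

```text
[0.5062 0.3011 0.0441]
```

View pics/sc.png

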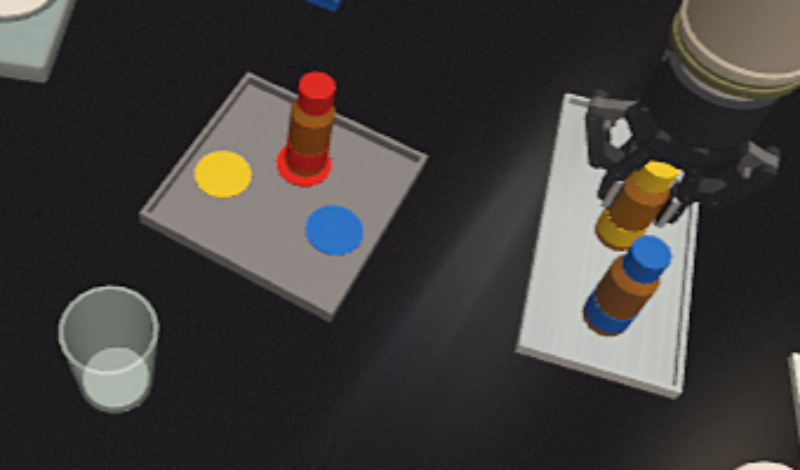

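Red is centred on its coaster at (305,165) in this crop, and yellow is held. I'll carry yellow over.

Request:
servo_tool([
  {"dp":[0,0,-0.015],"rot":[0,0,0],"jaw":0.2},
  {"dp":[0,0,-0.045],"rot":[0,0,0],"jaw":0.2},
  {"dp":[0,0,-0.085],"rot":[0,0,0],"jaw":0.2},
  {"dp":[0.004,0.016,-0.12],"rot":[0,0,0],"jaw":0.2},
  {"dp":[0.012,0.048,-0.145],"rot":[0,0,0],"jaw":0.2},
  {"dp":[0.024,0.092,-0.145],"rot":[0,0,0],"jaw":0.2},
  {"dp":[0.035,0.136,-0.145],"rot":[0,0,0],"jaw":0.2},
  {"dp":[0.047,0.18,-0.145],"rot":[0,0,0],"jaw":0.2},
  {"dp":[0.058,0.224,-0.145],"rot":[0,0,0],"jaw":0.2},
  {"dp":[0.069,0.266,-0.145],"rot":[0,0,0],"jaw":0.2},
  {"dp":[0.077,0.298,-0.145],"rot":[0,0,0],"jaw":0.2},
  {"dp":[0.082,0.314,-0.13],"rot":[0,0,0],"jaw":0.2},
  {"dp":[0.082,0.316,-0.1],"rot":[0,0,0],"jaw":0.2},
  {"dp":[0.082,0.316,-0.06],"rot":[0,0,0],"jaw":0.2},
  {"dp":[0.082,0.316,-0.03],"rot":[0,0,0],"jaw":0.2},
  {"dp":[0.082,0.316,-0.015],"rot":[0,0,0],"jaw":0.2},
  {"dp":[0.082,0.316,-0.008],"rot":[0,0,0],"jaw":0.2},
  {"dp":[0.082,0.316,-0.004],"rot":[0,0,0],"jaw":0.2},
  {"dp":[0.082,0.316,-0.002],"rot":[0,0,0],"jaw":0.2},
  {"dp":[0.082,0.316,-0.002],"rot":[0,0,0],"jaw":0.2},
])

```text
time_s: 31.65
eef_pos: [0.5884, -0.0154, 0.0463]
orientation: [0.0, 1.0, 0.001, 0.002]
force: [0.4, -0.3, -2.1]
finger_gap: 0.403
```

Request:
servo_tool([
  {"dp":[0,0,0.001],"rot":[0,0,0],"jaw":0.2},
  {"dp":[0,0,0.001],"rot":[0,0,0],"jaw":0.2},
  {"dp":[0,0,0.001],"rot":[0,0,0],"jaw":0.5},
  {"dp":[0,0,0.001],"rot":[0,0,0],"jaw":0.65},
  {"dp":[0,0,0.001],"rot":[0,0,0],"jaw":0.65},
  {"dp":[0,0,-0.03],"rot":[0,0,0],"jaw":0.65},
  {"dp":[0,0,-0.08],"rot":[0,0,0],"jaw":0.65},
  {"dp":[0,0,-0.12],"rot":[0,0,0],"jaw":0.65},
  {"dp":[0,-0.045,-0.14],"rot":[0,0,0],"jaw":0.65},
  {"dp":[0,-0.09,-0.14],"rot":[0,0,0],"jaw":0.65},
  {"dp":[-0.001,-0.135,-0.14],"rot":[0,0,0],"jaw":0.65},
  {"dp":[-0.001,-0.18,-0.14],"rot":[0,0,0],"jaw":0.65},
  {"dp":[-0.002,-0.225,-0.14],"rot":[0,0,0],"jaw":0.65},
  {"dp":[-0.002,-0.27,-0.14],"rot":[0,0,0],"jaw":0.65},
  {"dp":[-0.0025,-0.31,-0.135],"rot":[0,0,0],"jaw":0.65},
  {"dp":[-0.0025,-0.3245,-0.12],"rot":[0,0,0],"jaw":0.65},
  {"dp":[-0.0025,-0.3245,-0.12],"rot":[0,0,0],"jaw":0.65},
  {"dp":[-0.0025,-0.3245,-0.12],"rot":[0,0,0],"jaw":0.65},
])

```text
time_s: 33.45
eef_pos: [0.5834, 0.3081, 0.1626]
orientation: [0.001, 1.0, 0.001, -0.001]
force: [1.0, -0.3, -0.1]
finger_gap: 0.65
```

Request:
servo_tool([
  {"dp":[0,0,0.045],"rot":[0,0,0],"jaw":0.65},
  {"dp":[0,0,0.085],"rot":[0,0,0],"jaw":0.65},
  {"dp":[0,0,0.108],"rot":[0,0,0],"jaw":0.65},
  {"dp":[0,0,0.122],"rot":[0,0,0],"jaw":0.65},
  {"dp":[0,0,0.122],"rot":[0,0,0],"jaw":0.65},
  {"dp":[0,0,0.122],"rot":[0,0,0],"jaw":0.5},
  {"dp":[0,0,0.122],"rot":[0,0,0],"jaw":0.3},
  {"dp":[0,0,0.122],"rot":[0,0,0],"jaw":0.2},
  {"dp":[0,0,0.122],"rot":[0,0,0],"jaw":0.2},
  {"dp":[0,0,0.122],"rot":[0,0,0],"jaw":0.2},
  {"dp":[0,0,0.122],"rot":[0,0,0],"jaw":0.2},
  {"dp":[0,0,0.122],"rot":[0,0,0],"jaw":0.2},
])

```text
time_s: 34.65
eef_pos: [0.5857, 0.3095, 0.0444]
orientation: [-0.001, 1.0, 0.0, 0.002]
force: [0.1, -0.3, 6.4]
finger_gap: 0.401
```

Request:
servo_tool([
  {"dp":[0,0,-0.015],"rot":[0,0,0],"jaw":0.2},
  {"dp":[0,0,-0.045],"rot":[0,0,0],"jaw":0.2},
  {"dp":[0,0,-0.085],"rot":[0,0,0],"jaw":0.2},
  {"dp":[0.001,0.016,-0.12],"rot":[0,0,0],"jaw":0.2},
  {"dp":[0.003,0.05,-0.14],"rot":[0,0,0],"jaw":0.2},
  {"dp":[0.006,0.09,-0.14],"rot":[0,0,0],"jaw":0.2},
  {"dp":[0.009,0.13,-0.14],"rot":[0,0,0],"jaw":0.2},
  {"dp":[0.012,0.17,-0.14],"rot":[0,0,0],"jaw":0.2},
  {"dp":[0.014,0.202,-0.135],"rot":[0,0,0],"jaw":0.2},
  {"dp":[0.0145,0.217,-0.1],"rot":[0,0,0],"jaw":0.2},
  {"dp":[0.0145,0.219,-0.06],"rot":[0,0,0],"jaw":0.2},
  {"dp":[0.0145,0.219,-0.03],"rot":[0,0,0],"jaw":0.2},
  {"dp":[0.0145,0.219,-0.015],"rot":[0,0,0],"jaw":0.2},
  {"dp":[0.0145,0.219,-0.008],"rot":[0,0,0],"jaw":0.2},
  {"dp":[0.0145,0.219,-0.004],"rot":[0,0,0],"jaw":0.2},
  {"dp":[0.0145,0.219,-0.002],"rot":[0,0,0],"jaw":0.2},
  {"dp":[0.0145,0.219,-0.001],"rot":[0,0,0],"jaw":0.2},
  {"dp":[0.0145,0.219,-0.001],"rot":[0,0,0],"jaw":0.2},
  {"dp":[0.0145,0.219,-0.001],"rot":[0,0,0],"jaw":0.2},
])

```text
time_s: 36.55
eef_pos: [0.6002, 0.0904, 0.0465]
orientation: [-0.0, 1.0, 0.001, 0.002]
force: [-6.7, -0.5, 10.6]
finger_gap: 0.406
```

Request:
servo_tool([
  {"dp":[0,0,-0.0005],"rot":[0,0,0],"jaw":0.2},
  {"dp":[0,0,-0.0005],"rot":[0,0,0],"jaw":0.45},
  {"dp":[0,0,-0.0005],"rot":[0,0,0],"jaw":0.65},
  {"dp":[0,0,-0.0005],"rot":[0,0,0],"jaw":0.65},
  {"dp":[0,0,-0.0005],"rot":[0,0,0],"jaw":0.65},
  {"dp":[0,0,-0.03],"rot":[0,0,0],"jaw":0.65},
  {"dp":[0,0,-0.08],"rot":[0,0,0],"jaw":0.65},
  {"dp":[0,0,-0.13],"rot":[0,0,0],"jaw":0.65},
  {"dp":[-0.03,-0.04,-0.16],"rot":[0,0,0],"jaw":0.65},
  {"dp":[-0.06,-0.08,-0.16],"rot":[0,0,0],"jaw":0.65},
  {"dp":[-0.09,-0.12,-0.16],"rot":[0,0,0],"jaw":0.65},
  {"dp":[-0.12,-0.16,-0.16],"rot":[0,0,0],"jaw":0.65},
  {"dp":[-0.12,-0.2,-0.16],"rot":[0,0,0],"jaw":0.65},
  {"dp":[-0.12,-0.2,-0.16],"rot":[0,0,0],"jaw":0.65},
  {"dp":[-0.12,-0.2,-0.16],"rot":[0,0,0],"jaw":0.65},
])

```text
time_s: 38.05
eef_pos: [0.4779, 0.2909, 0.2026]
orientation: [0.0, 1.0, 0.002, -0.0]
force: [0.2, -0.8, 0.6]
finger_gap: 0.648
```

```bash
python3 - <<'E'
from meas import *
s=readout.read_state();print(s['eef_pos'],s['force'],s['time_s'])
pics=[]
for n in('top','scene'):
    im,d,info=snap(n); W=cloud(d,info); pics.append(im)
    near=np.hypot(W[...,0]-.58,W[...,1]-.04)<.1
    for c in HUE:
        m=mask(im,c)&near&(W[...,2]>.097)&(W[...,2]<.115); m2=mask(im,c)&near&(W[...,2]<.015)
        print(n,c,circ(toplane(big(m),info,.106)),W[m].mean(0),'coaster',circ(toplane(cv2.convexHull(np.argwhere(m2)[:,::-1].astype(np.float32))[:,0],info,.006)))
    m=(np.hypot(W[...,0]-.485,W[...,1]+.28)<.055)&(W[...,2]>.052)&(W[...,2]<.07); print(n,'dish',circ(toplane(big(m),info,.06)))
a,b=pics
cv2.imwrite('pics/fin.png',np.vstack([cv2.resize(a[90:350,220:620],(554,360)),cv2.resize(b[100:330,120:420],(554,240+0))]))
E
```

```text
[0.4779 0.2909 0.2026] [ 0.2464 -0.7952  0.6275] 38.05
top red [0.5447 0.0435 0.0132] [0.5447 0.0434 0.1067] coaster [0.5471 0.043  0.0235]
top blue [0.5979 0.0908 0.0132] [0.5978 0.0907 0.1066] coaster [0.5985 0.0904 0.0228]
top yellow [ 0.5856 -0.0149  0.0129] [ 0.5856 -0.0148  0.1068] coaster [ 0.5866 -0.0147  0.0232]
top dish [ 0.4856 -0.2783  0.0258]
scene red [0.5469 0.0443 0.0151] [0.5482 0.045  0.1064] coaster [0.5693 0.0662 0.0445]
scene blue [0.6006 0.0919 0.0149] [0.6011 0.0921 0.1065] coaster [0.5645 0.0904 0.0506]
scene yellow [ 0.5882 -0.0138  0.015 ] [ 0.5886 -0.0136  0.1064] coaster [ 0.5858 -0.0144  0.0232]
scene dish [ 0.4871 -0.2783  0.0277]
```

View pics/fin.png

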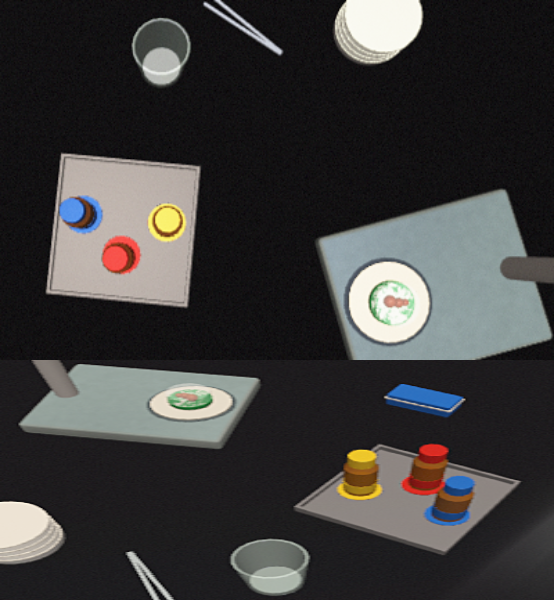

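All three bottles stand within about 3 mm of their coaster centres, and the dish is about 1–2 mm from the plate centre. The beaker looks untouched and the gripper is clear of everything, so I'm handing the job in.

```bash
python3 -c "
from plant import order
print(order.close_job())"
```

```text
the job is handed in; nothing more can be done
None
```

I stood red, yellow and blue in the tray, set the dish on the microscope plate, then put each bottle back on the coaster of its own colour. I handed the job in at about 38 s of the 136 s allowed; the system gave no verdict.

**Final checks, taken before hand-in:**
- **Bottles:** by the top camera, all three are upright at the right height. Red is 2.5 mm, yellow 1.0 mm and blue 0.7 mm from the coaster centre.
- **Dish:** its centre is about 1.3 mm from the plate's centre, and it looked level.
- **Robot and beaker:** the gripper was open, touching nothing, and about 0.2 m up. The beaker looked unmoved in the pictures, but I did not measure it again.

**Disagreements:**
- **Cap positions:** the scene camera put the bottle caps 2–3 mm away from the top camera's positions, roughly the stated 2 mm calibration error.
- **Scene-camera coaster fits:** those for red and blue were unusable because the bottles partly hid them, so I relied on the top camera there.
- **First dish fits:** the early wrist and scene measurements of the dish on the plate were 5 mm and about 16 mm off from the plate centre. They covered only part of the dish, and later top and scene views put it at 1–3 mm.
- **Contact forces:** the dish was pressed down with about 26 N at set-down, and blue met its coaster with about 11 N. Both are below the 120 N wrist limit.

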